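# Tension a polishing lathe's belt through its access slot and hang the slot cover

## Robot

A 6-joint arm with a two-finger parallel gripper is mounted at the origin on the work surface. World frame = base frame: x ahead of the robot, y to its left, z up, the work surface at z = 0. Lengths are in m, angles in rad, forces in N, time in s.
With the tool pointing down it reaches from about 0.35 to 0.975 m from the base axis. Payload 4.9 kg.
Tool frame: the origin (TCP) lies midway between the tips of the shut fingers; the grasp point (between the pads) lies 19 mm behind it; z points along the fingers, y is the line along which they close (so a half turn about z gives the same grasp; the last joint's range is limited). The gripper opens to 85 mm and grips with 20 to 120 N. Pads are 22 mm wide; open, the fingers measure 114 mm over their backs; the gripper's body (76 mm by 85 mm) begins 54 mm behind the grasp point. The pads swing forward as they close: fully open they stand 13 mm farther back than shut.
Start: joints at [-1.359, 0.053, 1.613, -0, 1.476, -0.119], TCP at [0.203, -0.591, 0.195] pointing down, gripper open.
Joint ranges: [-3.01, 3.01], [-1.01, 2.22], [0.06, 2.58], [-1.02, 4.17], [0.09, 2.62], [-3.14, 3.14]. Speed limits (rad/s): [2.57, 2.57, 3.14, 3.14, 3.14, 3.14].

## Interface

Orientations are given as a unit quaternion [w, x, y, z].
In Python, from plant import manip, imaging, telemetry, job_done gives the robot as it stands (manip), with the cameras (imaging), the readings (telemetry) and the job as plain functions.
- The arm moves only by the shell command python3 shift.py 'ROWS'. ROWS is a JSON list of rows, 1 to 5 of them, each of 7 numbers: the opening from 0.0 (shut) to 1.0 (fully open), then dx, dy, dz in m, then a rotation vector rx, ry, rz in rad; each row shifts and turns the commanded pose from where the row before left it, along the tool's axes as they then stand; what a row does not reach is not made up. A row lasts 1/8 s, in which the tool goes at most 0.0625 m and 0.188 rad, less where a joint would pass 70% of its speed; a pose out of reach is approached as far as the arm can. The fingers move at their own pace and stop on an object; the grip force is fixed at half the most. Time passes only in rows, so rows that do not move let the fingers close. It prints the time, the measured TCP pose, the force, the opening and the grip force at its end.
- telemetry.state(): the state, without advancing time (a new reading comes with each control period).
- imaging.grab_frame(name): name is "side" or "top" or "wrist"; returns the picture (400x640x3 uint8, red, green, blue); there is no depth.
- imaging.camera_params(name): a dict with "intrinsics" (3x3 intrinsics, pixels), "xyz" and "orientation" of the camera in the world. Camera axes: x right, y down, z forward; pixel columns grow to the right and rows downward; lengths in m; the calibration is good to about 2 mm. The wrist camera is an equidistant fisheye: a pixel r from the principal point sees the ray r / f radians off the axis. A picture is of the moment at which its call begins: read the wrist's pose just before it. camera_params takes no time and is no camera call; for the wrist camera it gives the pose at the moment of the call.
- job_done(): hands the job in; it is judged then, once.
The state is a dict: "time": time; "joint_pos": joint angles; "joint_vel": joint speeds; "joint_efforts": joint torques, N m; "tool_pos": TCP position; "tool_rot": TCP orientation; "contact_force": force on the tool from outside, world axes, zero at the start; "ft_torque": the same for the moment, N m; "gripper_width": opening from 0.0 (shut) to 1.0 (fully open); "grasp_force": force on a finger pad.
Only numpy, scipy, OpenCV 4.12 (cv2) and the standard library are available. Lean on these libraries where they do the work, as an engineer would, in place of code of your own. Each camera call takes 0.05 s, during which the arm holds its last target. There are 200 camera calls.

## Task

Take the adjusting tool from its fork rack and, poking its tip through the narrow slot in the lathe's sloped panel, push the star wheel round one tooth after another until the pointer lines up with the raised mark; turn the wheel only with the tool and never touch the pointer. Then hang the tool upright in its fork rack again, and last hang the keyhole cover over the slot: put its wide hole over the screw head, slide it down-slope until it is fully home on the screw, straight and flat on the panel, and let go. Leave everything else on the bench where it stands.

Things in the scene. Friction and masses are not known exactly. Their poses are not given: they have to be found in the camera images.
- panel: Sloped grey front panel of the tensioner box, 200 mm up-slope x 220 mm wide, 5 mm sheet, fixed, inclined 32 degrees from horizontal, facing the robot and up. Origin: middle of its outer surface, 115 mm above the bench. x up the slope, y left across it (seen from the robot), z out of it. A green motor and buffing wheel, up to 145 mm above the bench, stand behind it.
- slot_mid (a point): Middle of the access slot, on the panel's outer surface at panel (0, -37 mm). The slot runs up and down the slope: 70 mm long (panel x), 16 mm wide (panel y). Behind it the wheel's teeth lie 9 to 21 mm below the outer surface; the box's inner floor is 36 mm below.
- wheel_axis (a point): Axis of the star wheel where it passes the panel's outer surface, at panel (0, +15 mm), 52 mm left of the slot's middle; the axis is along panel z.
- star_wheel: Steel star wheel under the panel, seen through the slot: 12 straight radial teeth 30 degrees apart, each 8 mm wide, from 40 to 65 mm from the axis. Origin on its axis at the panel's outer surface, z along panel z.
- spindle (a joint): Turn of star wheel and pointer (rad), growing clockwise seen facing the panel: teeth at the slot move DOWN the slope. Tooth k stands value + k*0.5236 rad down-slope of the slot's middle, as an angle about the wheel axis. Starts 0 to 0.6; 1.75: pointer at the mark's middle (its width spans 1.61 to 1.89); stops at 2.3. Friction holds it; about 4 N at the slot turns it. No ratchet.
- mark (a point): Raised steel mark on the panel: bar 16 mm long (pointing at the wheel axis), 14 mm wide, 6 mm high, centred 57 mm from the wheel axis, 50 degrees left of up-slope. This point is its centre, on the panel surface.
- pointer: Dark steel pointer on the wheel's shaft in front of the panel: hub 16 mm in diameter standing 10 mm out, hand reaching 44 mm from the axis, on the left side of the shaft. Must not be touched by anything. Origin on the wheel axis at the panel's outer surface.
- screw (a point): Foot of the cover's screw on the panel's outer surface, at panel (58, -37 mm), straight up-slope of the slot. Shank 8 mm in diameter and 8 mm long, then a head 18 mm in diameter and 5 mm thick (top 13 mm out of the panel).
- rack: Wooden fork rack on the bench (fixed, base 80 x 80 mm, 100 mm high). At its top two prongs along rack x, from x = -30 to 20 mm, 14 mm wide and thick, leave an 18 mm wide notch, open towards rack -x and closed by a wall at x = 20 mm. Origin: centre of its underside.
- rack_seat (a point): Where the tool's axis stands in the notch, level with the prongs' top (rack x = -8 mm, 100 mm above the bench).
- tool: Adjusting tool, 163 mm long, 0.12 kg, hanging upright in the rack. Origin at its tip, z along it towards the handle. Round steel shank 10 mm in diameter from tip to 85 mm; collar 34 mm in diameter from 85 to 93 mm, which rests on the prongs; square wooden handle 24 x 24 mm (sides along tool x and y) from 93 to 163 mm.
- tool_collar (a point): Point on the tool's axis at the underside of the collar, 85 mm from the tip.
- cover: Aluminium cover, 125 (x) x 64 (y) x 4 mm, 0.15 kg, flat on the bench, grip up. Origin: centre of underside; x towards the keyhole end, which goes up-slope; z out of its outer face. Grip: upright rib 12 mm thick (x), 40 mm long (y), top 36 mm above the underside, centred at x = -30 mm. Keyhole: hole 26 mm square centred at x = 21 mm, then a slot 13 mm wide to x = 49 mm.
- cover_seat (a point): Point on the cover's underside on the axis of the narrow slot where the screw's axis stands when the cover is fully home (cover x = 45 mm). The cover then lies over the access slot with its x up-slope.
- cup: White lidded takeaway cup, 90 mm across, 130 mm high, standing. Bystander: leave alone. Origin: centre of underside.
- jar: Amber glass jar with cork lid, 72 mm across, 85 mm high. Bystander: leave alone.
- beaker: Glass beaker, 80 mm across, 70 mm high. Bystander: leave alone.
- weights: Stepped stack of brass weights, 76 mm across, 56 mm high. Bystander: leave alone.
- pliers: Pliers with blue grips lying flat, 145 mm long, 14 mm high. Bystander: leave alone.
- driver: Blue-handled screwdriver lying flat, 180 mm long. Bystander: leave alone.

How it is judged:
By the outcome, as a careful person would: the job done as asked, in the order asked, and still so for the second after the job is handed in, with the robot touching nothing.
It also fails if it takes over 72 s, if anything falls off the work surface, if the arm or the gripper's body presses on something with over 40 N, if the wrist force passes 120 N, or if a joint passes its speed limit or range.

## Working session

There is one attempt and no reset: what is moved stays moved. The work goes in short steps, Python scripts to look and compute and a shell command to move; the robot and the scene stay as the last step left them, time stands still between calls to the robot, and variables do not carry over. Pictures are saved under pics/ and viewed, at most 10 in all, crops included, and the job is handed in when it is done.

```bash
ls; mkdir -p pics
python3 - <<'E'
from plant import manip, imaging, telemetry, job_done
import cv2
print(telemetry.state())
for n in("side","top","wrist"):
    p=imaging.camera_params(n);print(n,p)
    cv2.imwrite(f"pics/{n}0.png",imaging.grab_frame(n)[:,:,::-1])
E
```

```text
pics
plant.py
shift.py
{'time': 0.0, 'joint_pos': array([-1.35898495e+00,  5.33705993e-02,  1.61433723e+00,  4.14707172e-06,
        1.47598009e+00, -1.19002254e-01]), 'joint_vel': array([-0.00107607, -0.00180827, -0.00011251,  0.00035779, -0.00029791,
        0.00078656]), 'joint_efforts': array([ 1.03076782e-03, -3.93674040e+01, -3.70179749e+01, -8.42919394e-05,
        6.90784946e-03, -1.39085509e-05]), 'tool_pos': array([ 0.20285754, -0.59041072,  0.19372876]), 'tool_rot': array([-1.04659788e-03,  9.86350945e-01,  1.64653322e-01, -4.65355674e-05]), 'contact_force': array([ 0.26630976, -0.89927773, -0.10598845]), 'ft_torque': array([-0.00533437,  0.02865439,  0.01082347]), 'grasp_force': 0.0, 'gripper_width': 1.000975571261303}
side {'intrinsics': array([[426.9905631 ,   0.        , 318.73893244],
       [  0.        , 426.9905631 , 204.68371946],
       [  0.        ,   0.        ,   1.        ]]), 'xyz': array([0.03402882, 0.81894835, 0.87256644]), 'orientation': array([ 0.12278403, -0.25934556,  0.87373494, -0.39274828])}
top {'intrinsics': array([[390.16702031,   0.        , 318.79449976],
       [  0.        , 390.16702031, 203.00912237],
       [  0.        ,   0.        ,   1.        ]]), 'xyz': array([0.32537585, 0.09237944, 1.40883729]), 'orientation': array([ 0.04752782, -0.69970601,  0.7110408 , -0.05073056])}
wrist {'intrinsics': array([[309.70691629,   0.        , 318.71627829],
       [  0.        , 309.70691629, 196.84791506],
       [  0.        ,   0.        ,   1.        ]]), 'xyz': array([ 0.2719561 , -0.56607749,  0.37245964]), 'orientation': array([ 0.11725962,  0.8048022 , -0.57559784, -0.08503369])}
```

View pics/top0.png

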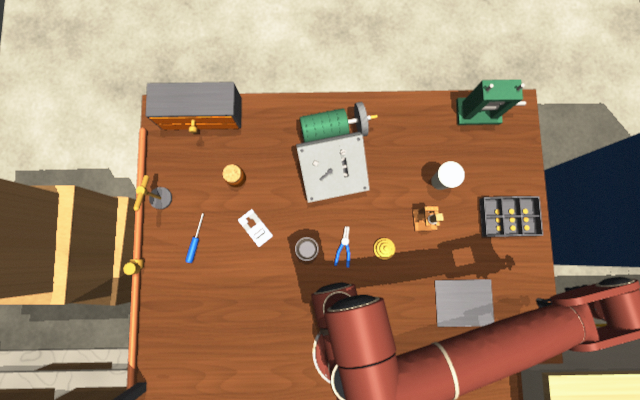

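View pics/side0.png

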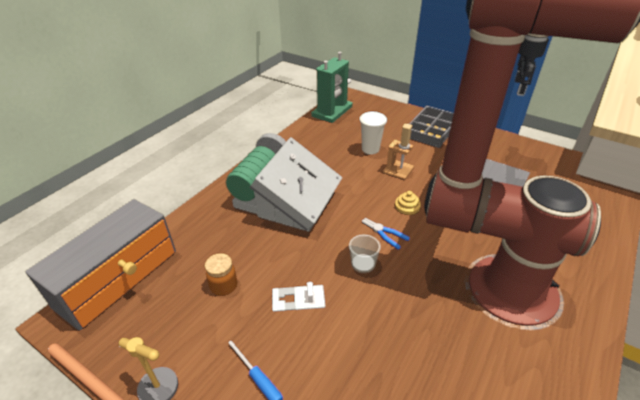

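```bash
cat > h.py <<'E'
import numpy as np, cv2, sys
from scipy.spatial.transform import Rotation as R
from plant import manip, imaging, telemetry, job_done
def rot(q): return R.from_quat(np.roll(q,-1))
def proj(p,X):
    "project world points with camera params p (fisheye if wrist)"
    c=rot(p["orientation"]).inv().apply(np.atleast_2d(X)-p["xyz"]); K=p["intrinsics"]
    if p.get("fish"):
        r=np.hypot(c[:,0],c[:,1]); th=np.arctan2(r,c[:,2]); n=c[:,:2]/r[:,None]*th[:,None]
    else: n=c[:,:2]/c[:,2:]
    return n*K[0,0]+K[:2,2]
def ray(p,uv):
    n=(np.atleast_2d(uv)-p["intrinsics"][:2,2])/p["intrinsics"][0,0]
    if p.get("fish"):
        th=np.linalg.norm(n,axis=1,keepdims=True); d=np.hstack([n/th*np.sin(th),np.cos(th)])
    else: d=np.hstack([n,np.ones((len(n),1))])
    return rot(p["orientation"]).apply(d)
def onz(p,uv,z):
    d=ray(p,uv); return p["xyz"]+d*((z-p["xyz"][2])/d[:,2])[:,None]
def cam(n):
    p=dict(imaging.camera_params(n)); p["fish"]=n=="wrist"; return p
def tile(img,x,y,w,h,s):
    return cv2.resize(img[y:y+h,x:x+w],None,fx=s,fy=s,interpolation=cv2.INTER_CUBIC)
E
python3 - <<'E'
from h import *
t=cv2.imread("pics/top0.png");s=cv2.imread("pics/side0.png")
C=np.zeros((600,800,3),np.uint8)
def put(a,x,y): C[y:y+a.shape[0],x:x+a.shape[1]]=a
put(tile(t,293,130,80,75,4),0,0)
put(tile(t,408,198,40,40,6),320,0)
put(tile(t,235,204,40,46,6),560,0)
put(tile(s,250,132,100,75,4),0,300)
put(tile(s,382,120,36,65,4.5),400,300)
put(tile(s,268,278,60,36,4),560,300)
put(cv2.imread("pics/wrist0.png")[::3,::3],562,455)
cv2.imwrite("pics/c1.png",C)
E
```

```text
(no output)
```

View pics/c1.png

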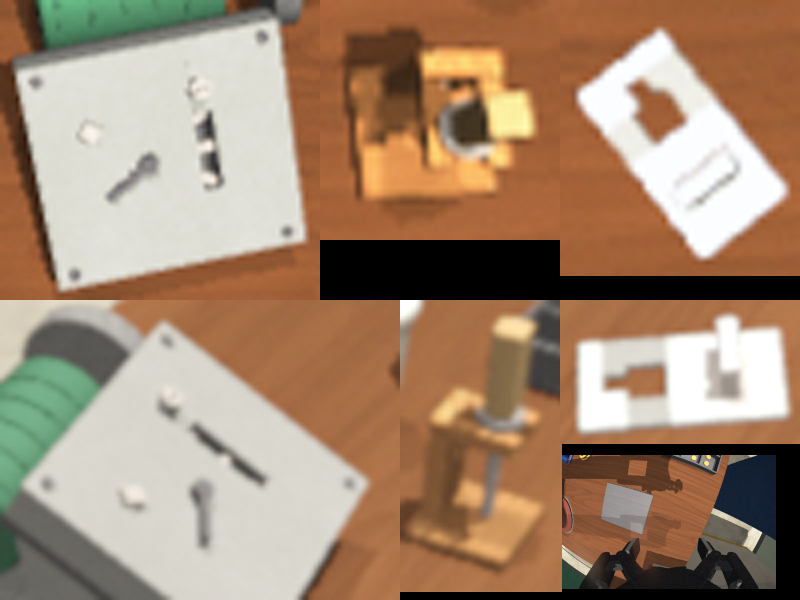

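```bash
cat >> h.py <<'E'
def panelT(x,y,yaw):
    return R.from_euler('z',yaw)*R.from_euler('y',-np.radians(32)), np.array([x,y,.115])
E
python3 - <<'E'
from h import *
from scipy.optimize import least_squares
T,S=cam("top"),cam("side")
tp=lambda a,x,y,s,ox,oy:(np.array(a,float)-[ox,oy])/s+[x,y]-.0
pt=tp([(13,62),(275,8),(306,240),(62,290)],293,130,4,0,0); Pt=np.array([(.1,.11,0),(.1,-.11,0),(-.1,-.11,0),(-.1,.11,0)])
ps=tp([(165,320),(368,483),(22,485)],250,132,4,0,300); Ps=np.array([(.1,-.11,0),(-.1,-.11,0),(.1,.11,0)])
def f(v):
    r,o=panelT(*v); return np.r_[(proj(T,r.apply(Pt)+o)-pt).ravel(),(proj(S,r.apply(Ps)+o)-ps).ravel()]
s=least_squares(f,[.5,.05,.1]);print("panel",s.x,s.fun.round(1)); r,o=panelT(*s.x)
def onpanel(p,uv,h=0):
    d=r.inv().apply(ray(p,uv)); c=r.inv().apply(p["xyz"]-o); return (c+d*((h-c[2])/d[:,2])[:,None])[:,:2]*1e3
a=tp([(150,160),(110,198),(90,132),(198,90),(200,110),(214,188),(206,120),(206,148),(210,165)],293,130,4,0,0)
print("top hub,tip,mark,screw,slotU,slotD",onpanel(T,a,.005).round(1).tolist())
a=tp([(203,490),(204,545),(132,495),(170,400),(193,428),(266,484),(226,460)],250,132,4,0,300)
print("side",onpanel(S,a,.005).round(1).tolist())
ct=tp([(100,30),(17,95),(145,258),(228,190)],235,204,6,0,0);cs=tp([(578,342),(580,432),(790,418),(780,328)],268,278,4,560,300)
C=np.array([(1,-1),(1,1),(-1,1),(-1,-1)])*[.0625,.032]
def g(v):
    X=np.c_[R.from_euler('z',v[2]).apply(np.c_[C,C[:,0]*0+.004])]+[v[0],v[1],0]
    return np.r_[(proj(T,X)-ct).ravel(),(proj(S,X)-cs).ravel()]
s=least_squares(g,[.35,.3,.7]);print("cover",s.x,s.fun.round(1))
for n,u,v,z in(("htop",(439.7,217.2),(407.6,125.6),.178),("collar",(433,218.3),(404.2,146.2),.108)):
    print(n,onz(T,[u],z),onz(S,[v],z))
    # triangulate
    A=[];b=[]
    for p,q in((T,u),(S,v)):
        d=ray(p,[q])[0];d/=np.linalg.norm(d);M=np.eye(3)-np.outer(d,d);A.append(M);b.append(M@p["xyz"])
    print(np.linalg.solve(sum(A),sum(b)))
E
```

```text
panel [0.62224537 0.03127923 0.18647672] [ 0.3  1.6  0.4  2.1 -0.3 -0.6 -0.9 -0.6 -0.9 -0.7 -0.3 -1.2 -0.3 -0.9]
top hub,tip,mark,screw,slotU,slotD [[0.6, 13.0], [-25.9, 52.0], [35.3, 58.6], [52.7, -36.1], [35.3, -35.2], [-35.7, -37.1], [25.7, -39.0], [1.3, -35.4], [-14.5, -36.6]]
side [[-2.5, 15.0], [-25.7, 57.5], [35.4, 61.6], [55.8, -38.0], [30.0, -29.5], [-37.5, -30.2], [-3.3, -24.2]]
cover [0.43491659 0.31672277 0.66364445] [-0.5  0.  -0.7  0.2 -0.9  0.1 -0.6  0.2  0.9  0.2  0.4 -0.9 -0.4 -1.3
 -0.2  0.1]
htop [[ 0.44608405 -0.29742442  0.178     ]] [[ 0.44506967 -0.29323774  0.178     ]]
[ 0.44664596 -0.29830315  0.17490491]
collar [[ 0.4496068  -0.29689697  0.108     ]] [[ 0.44297366 -0.28391933  0.108     ]]
[ 0.45002366 -0.30072416  0.09614508]
```

```bash
cat >> h.py <<'E'
def down(yaw): # tool x at yaw, pointing down
    return R.from_euler('z',yaw)*R.from_euler('x',np.pi)
def go(pos,Rt,vmax=.06,wmax=.18,n=None,start=None):
    s=telemetry.state(); p0,R0=(s["tool_pos"],rot(s["tool_rot"])) if start is None else start
    d=np.array(pos)-p0; rv=(R0.inv()*Rt).as_rotvec()
    n=n or max(1,int(np.ceil(max(np.linalg.norm(d)/vmax,np.linalg.norm(rv)/wmax))))
    print("d",d.round(4),"rv",rv.round(3),"n",n)
    for i in range(n):
        print((R0*R.from_rotvec(rv*i/n)).inv().apply(d/n).round(4).tolist(),(rv/n).round(4).tolist())
    return np.array(pos),Rt
def wristcam(pos,Rt):
    p=cam("wrist");s=telemetry.state();R0=rot(s["tool_rot"])
    l=R0.inv().apply(p["xyz"]-s["tool_pos"]);q=R0.inv()*rot(p["orientation"])
    p["xyz"]=pos+Rt.apply(l);p["orientation"]=np.roll((Rt*q).as_quat(),1);return p
E
python3 - <<'E'
from h import *
Rt=down(0); P=np.array([.385,-.298,.28])
p=wristcam(P,Rt); print(p["xyz"],rot(p["orientation"]).as_matrix()[:,2]); print(proj(p,[[.449,-.299,.108],[.446,-.298,.178],[.45,-.3,.0]]))
go(P,Rt); print(onz(cam("top"),[[450,175]],.13))
E
```

```text
[ 0.45832642 -0.29701054  0.45856571] [-2.86813010e-01  6.11601542e-04 -9.57986390e-01]
[[320.52536341 114.98937011]
 [319.86075774 120.35059636]
 [320.78651435 112.37460053]]
d [0.1821 0.2926 0.086 ] rv [-0.002  0.     0.331] n 6
[0.0445, -0.0363, -0.0143] [-0.0003, 0.0, 0.0551]
[0.0425, -0.0387, -0.0143] [-0.0003, 0.0, 0.0551]
[0.0403, -0.041, -0.0143] [-0.0003, 0.0, 0.0551]
[0.038, -0.0431, -0.0143] [-0.0003, 0.0, 0.0551]
[0.0355, -0.0451, -0.0143] [-0.0003, 0.0, 0.0551]
[0.033, -0.047, -0.0143] [-0.0003, 0.0, 0.0551]
[[ 0.59202996 -0.35555084  0.13      ]]
```

```bash
python3 shift.py '[[1,0.0445,-0.0363,-0.0143,0,0,0.0551],[1,0.0425,-0.0387,-0.0143,0,0,0.0551],[1,0.0403,-0.041,-0.0143,0,0,0.0551],[1,0.038,-0.0431,-0.0143,0,0,0.0551],[1,0.0355,-0.0451,-0.0143,0,0,0.0551]]'; python3 shift.py '[[1,0.033,-0.047,-0.0143,0,0,0.0551],[1,0,0,0,0,0,0],[1,0,0,0,0,0,0]]'
python3 - <<'E'
from h import *
import pickle
p=cam("wrist");im=imaging.grab_frame("wrist")[:,:,::-1].copy();cv2.imwrite("pics/w1.png",im);pickle.dump(p,open("w1.pkl","wb"))
print(telemetry.state()["tool_pos"],telemetry.state()["time"])
C=np.zeros((600,800,3),np.uint8);C[:,:]=tile(im,240,40,160,120,5);cv2.imwrite("pics/w1c.png",C)
E
```

```text
time: 0.78
tool_pos: [0.3553, -0.3454, 0.2666]
tool_rot: [-0.0, 1.0, 0.027, 0.0]
contact_force: [0.9, -1.2, -0.1]
gripper_width: 1.0
grasp_force: 0.0
time: 1.15
tool_pos: [0.3848, -0.2985, 0.2803]
tool_rot: [0.0, 1.0, 0.0, -0.0]
contact_force: [-0.4, 0.1, -1.4]
gripper_width: 1.002
grasp_force: 0.0
[ 0.3843881  -0.2989452   0.27996671] 1.2
```

View pics/w1c.png

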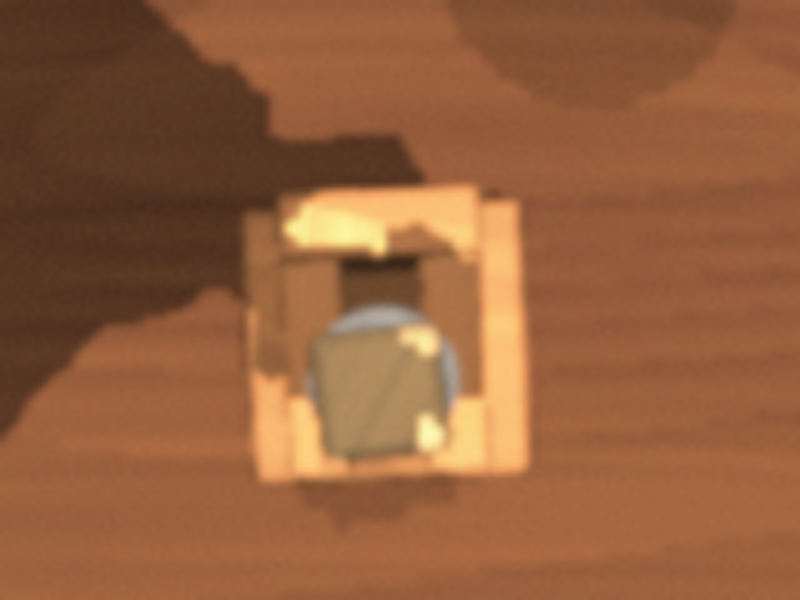

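Run:
```python
from h import *
import pickle
p=pickle.load(open("w1.pkl","rb"))
f=lambda a,z:onz(p,np.array(a)/5+[240,40]-.4,z)[:,:2].round(4).tolist()
print("handle",f([(315,340),(437,325),(447,445),(328,458)],.178),np.mean(f([(315,340),(437,325),(447,445),(328,458)],.178),0))
print("prongs",f([(281,195),(478,188),(340,262),(420,258),(486,474),(295,476)],.1))
print("base",f([(245,215),(520,200),(527,470),(262,480)],.01))
```

```text
handle [[0.457, -0.283], [0.4596, -0.3049], [0.4378, -0.3067], [0.4355, -0.2852]] [ 0.447475 -0.29495 ]
prongs [[0.4906, -0.2715], [0.492, -0.3162], [0.4748, -0.2848], [0.4756, -0.3031], [0.4255, -0.3184], [0.4251, -0.2742]]
base [[0.4932, -0.2546], [0.4973, -0.3329], [0.4187, -0.3355], [0.4159, -0.2587]]
```

Run:
```python
from h import *
st=go([.4477,-.295,.24],down(.08)); go([.4477,-.295,.123],down(.08),vmax=.045,start=st)
```

```text
d [ 0.0633  0.0039 -0.04  ] rv [-0.001  0.001 -0.081] n 2
[0.0317, -0.002, 0.0199] [-0.0003, 0.0006, -0.0403]
[0.0317, -0.0007, 0.02] [-0.0003, 0.0006, -0.0403]
d [ 0.     0.    -0.117] rv [0. 0. 0.] n 3
[0.0, -0.0, 0.039] [0.0, 0.0, 0.0]
[0.0, -0.0, 0.039] [0.0, 0.0, 0.0]
[0.0, -0.0, 0.039] [0.0, 0.0, 0.0]
```

```bash
python3 shift.py '[[1,0.0317,-0.002,0.02,0,0,-0.04],[1,0.0317,-0.0007,0.02,0,0,-0.04],[1,0,0,0.039,0,0,0],[1,0,0,0.039,0,0,0],[1,0,0,0.039,0,0,0]]'; python3 shift.py '[[1,0,0,0,0,0,0],[0,0,0,0,0,0,0],[0,0,0,0,0,0,0],[0,0,0,0,0,0,0],[0,0,0,0,0,0,0]]';python3 shift.py '[[0,0,0,0,0,0,0],[0,0,0,0,0,0,0]]'
```

```text
time: 1.82
tool_pos: [0.4471, -0.2957, 0.1215]
tool_rot: [-0.0, 0.999, 0.039, -0.001]
contact_force: [-0.3, -0.1, 0.8]
gripper_width: 0.998
grasp_force: 0.0
time: 2.45
tool_pos: [0.4493, -0.2953, 0.1256]
tool_rot: [0.001, 0.999, 0.04, 0.001]
contact_force: [0.6, -0.5, 3.6]
gripper_width: 0.264
grasp_force: 60.8
time: 2.7
tool_pos: [0.4493, -0.2953, 0.1255]
tool_rot: [0.001, 0.999, 0.04, 0.001]
contact_force: [-0.3, -1.9, 5.4]
gripper_width: 0.265
grasp_force: 61.0
```

```bash
cat >> h.py <<'E'
PV=[.62224537,.03127923,.18647672]
def pan(): return panelT(*PV)
def ptool(): return pan()[0]*R.from_euler('x',np.pi)
L=.1105
def tip(x,y,h,ox=0):  # TCP position for the tip at panel coordinates (m); ox tip offset along tool x
    r,o=pan(); return r.apply([x-ox,y,h+L])+o
E
python3 - <<'E'
from h import *
st=go([.4493,-.2953,.275],down(.08),vmax=.05); go(tip(.02,-.037,.045),ptool(),start=st)
p=wristcam(tip(.02,-.037,.045),ptool());r,o=pan();print(proj(p,r.apply([(.035,-.037,0),(-.035,-.037,0),(.02,-.037,.045),(0,.015,0)])+o))
E
```

```text
d [-0.      0.      0.1495] rv [ 0.003 -0.002  0.   ] n 3
[0.0001, 0.0001, -0.0498] [0.0008, -0.0007, 0.0001]
[0.0001, 0.0001, -0.0498] [0.0008, -0.0007, 0.0001]
[0.0, 0.0, -0.0498] [0.0008, -0.0007, 0.0001]
d [ 0.1155  0.2781 -0.0175] rv [ 0.03   0.558 -0.104] n 6
[0.0229, -0.0447, 0.0029] [0.005, 0.093, -0.0173]
[0.0233, -0.0442, 0.0053] [0.005, 0.093, -0.0173]
[0.0234, -0.0438, 0.0077] [0.005, 0.093, -0.0173]
[0.0234, -0.0434, 0.0101] [0.005, 0.093, -0.0173]
[0.0231, -0.0429, 0.0125] [0.005, 0.093, -0.0173]
[0.0225, -0.0424, 0.0148] [0.005, 0.093, -0.0173]
[[319.74850515 160.03000374]
 [319.8167074  220.10447695]
 [319.92531851 183.40307723]
 [273.6699729  191.00960513]]
```

```bash
python3 shift.py '[[0,0,0,-0.05,0,0,0],[0,0,0,-0.05,0,0,0],[0,0,0,-0.05,0,0,0],[0,0.0229,-0.0447,0.0029,0.005,0.093,-0.0173],[0,0.0233,-0.0442,0.0053,0.005,0.093,-0.0173]]'; python3 shift.py '[[0,0.0234,-0.0438,0.0077,0.005,0.093,-0.0173],[0,0.0234,-0.0434,0.0101,0.005,0.093,-0.0173],[0,0.0231,-0.0429,0.0125,0.005,0.093,-0.0173],[0,0.0225,-0.0424,0.0148,0.005,0.093,-0.0173],[0,0,0,0,0,0,0]]';python3 shift.py '[[0,0,0,0,0,0,0]]'
python3 - <<'E'
from h import *
import pickle
s=telemetry.state();p=cam("wrist");im=imaging.grab_frame("wrist")[:,:,::-1].copy();cv2.imwrite("pics/w2.png",im);pickle.dump((p,s),open("w2.pkl","wb"))
go(tip(.02,-.037,.045),ptool())
cv2.imwrite("pics/w2c.png",tile(im,220,110,160,120,5))
E
```

```text
time: 3.32
tool_pos: [0.4875, -0.2007, 0.2683]
tool_rot: [-0.009, 0.994, 0.057, 0.094]
contact_force: [0.3, -0.2, -2.3]
gripper_width: 0.266
grasp_force: 60.1
time: 3.95
tool_pos: [0.5621, -0.0131, 0.253]
tool_rot: [-0.027, 0.957, 0.092, 0.272]
contact_force: [-0.4, -1.1, -2.1]
gripper_width: 0.263
grasp_force: 60.2
time: 4.08
tool_pos: [0.5635, -0.0162, 0.2555]
tool_rot: [-0.026, 0.957, 0.09, 0.274]
contact_force: [0.4, 0.3, -0.6]
gripper_width: 0.266
grasp_force: 60.2
d [ 0.001  -0.0004  0.0014] rv [-0.     0.001 -0.   ] n 1
[0.0015, 0.0006, -0.0007] [-0.0, 0.0008, -0.0001]
```

View pics/w2c.png

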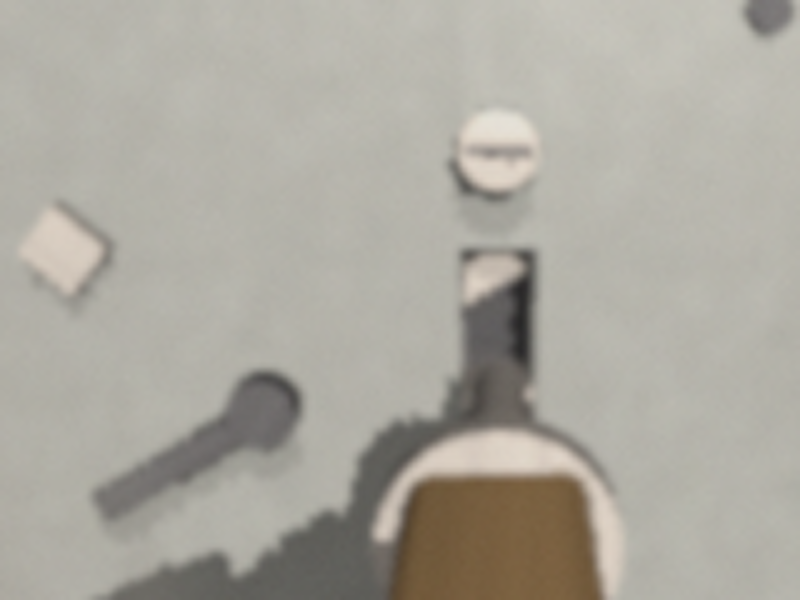

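Run:
```python
from h import *
import pickle
from scipy.optimize import least_squares
p,s=pickle.load(open("w2.pkl","rb"))
c=np.radians(50);mk=np.array([.057*np.cos(c),.015+.057*np.sin(c),.006])
X=np.array([(.058,-.037,.013),(0,.015,.010),mk,(.035,-.029,0),(.035,-.045,0)])
u=np.array([(499,152),(266,404),(63,249),(461,250),(536,250)])/5+[220,110]-.4
def f(v):
    r,o=panelT(*v);return ((proj(p,r.apply(X)+o)-u)*5).ravel()
q=least_squares(f,[.622,.031,.186]);print(q.x,q.fun.round(1))
r,o=panelT(*q.x)
def onp(uv,h):
    d=r.inv().apply(ray(p,np.array(uv)/5+[220,110]-.4));k=r.inv().apply(p["xyz"]-o);return ((k+d*((h-k[2])/d[:,2])[:,None])*1e3).round(1)
print("pointer hub,tip",onp([(266,404),(108,507)],.009)[:,:2].tolist())
print("tooth edge pts",onp([(463,303),(525,265)],-.009)[:,:2].tolist())
print("TCP in panel",r.inv().apply(s["tool_pos"]-o)*1e3)
# predicted image positions of tip / collar
T=lambda z,x=0:np.array(s["tool_pos"])+rot(s["tool_rot"]).apply([x,0,z])
print((proj(p,[T(L),T(L-.085),T(L-.093),T(L-.163)])-[220,110]+.4)*5)
```

```text
[0.62114649 0.03253593 0.17543884] [ 2.  -2.9 -5.8  9.4  0.3 -2.9  2.3 -2.4  1.  -1.7]
pointer hub,tip [[1.9, 13.8], [-22.6, 51.2]]
tooth edge pts [[20.8, -28.8], [29.6, -42.6]]
TCP in panel [ 19.07497216 -37.95813354 153.76775456]
[[500.02094002 368.67603   ]
 [502.34174081 517.63632235]
 [502.65001576 537.58829908]
 [506.62666761 798.61279321]]
```

```bash
sed -i 's/^PV=.*/PV=[.6213,.0322,.178]/; s/^def ptool.*/def ptool(a=0): return pan()[0]*R.from_euler("x",np.pi)*R.from_euler("z",a)/' h.py
python3 - <<'E'
from h import *
print(telemetry.state()["joint_pos"].round(2))
for a in(np.pi/2,-np.pi/2): go(tip(.015,-.037,.03),ptool(a))
E
```

```text
[-0.3  -0.53  2.08  0.28  1.11  1.02]
d [ 0.0033  0.0017 -0.014 ] rv [-0.003  0.004  1.578] n 9
[-0.0005, -0.0001, 0.0015] [-0.0003, 0.0005, 0.1753]
[-0.0005, -0.0, 0.0015] [-0.0003, 0.0005, 0.1753]
[-0.0005, 0.0001, 0.0015] [-0.0003, 0.0005, 0.1753]
[-0.0005, 0.0001, 0.0015] [-0.0003, 0.0005, 0.1753]
[-0.0004, 0.0002, 0.0015] [-0.0003, 0.0005, 0.1753]
[-0.0004, 0.0003, 0.0015] [-0.0003, 0.0005, 0.1753]
[-0.0003, 0.0004, 0.0015] [-0.0003, 0.0005, 0.1753]
[-0.0003, 0.0004, 0.0015] [-0.0003, 0.0005, 0.1753]
[-0.0002, 0.0005, 0.0015] [-0.0003, 0.0005, 0.1753]
d [ 0.0033  0.0017 -0.014 ] rv [-0.004 -0.003 -1.564] n 9
[-0.0005, -0.0001, 0.0015] [-0.0005, -0.0003, -0.1737]
[-0.0005, -0.0002, 0.0015] [-0.0005, -0.0003, -0.1737]
[-0.0004, -0.0003, 0.0015] [-0.0005, -0.0003, -0.1737]
[-0.0004, -0.0003, 0.0015] [-0.0005, -0.0003, -0.1737]
[-0.0003, -0.0004, 0.0015] [-0.0005, -0.0003, -0.1737]
[-0.0002, -0.0004, 0.0015] [-0.0005, -0.0003, -0.1737]
[-0.0001, -0.0005, 0.0015] [-0.0005, -0.0003, -0.1737]
[-0.0001, -0.0005, 0.0015] [-0.0005, -0.0003, -0.1737]
[0.0, -0.0005, 0.0015] [-0.0005, -0.0003, -0.1737]
```

```bash
python3 shift.py '[[0,0,0,0,0,0,-0.174],[0,0,0,0,0,0,-0.174],[0,0,0,0,0,0,-0.174],[0,0,0,0,0,0,-0.174],[0,0,0,0,0,0,-0.174]]'; python3 shift.py '[[0,0,0,0,0,0,-0.174],[0,0,0,0,0,0,-0.174],[0,0,0,0,0,0,-0.174],[0,0,0,0,0,0,-0.174],[0,0,0,0,0,0,0]]';python3 shift.py '[[0,0,0,0,0,0,0]]'
python3 - <<'E'
from h import *
import pickle
s=telemetry.state();p=cam("wrist");im=imaging.grab_frame("wrist")[:,:,::-1].copy();cv2.imwrite("pics/w3.png",im);pickle.dump((p,s),open("w3.pkl","wb"))
go(tip(.015,-.035,.01),ptool(-np.pi/2))
cv2.imwrite("pics/w3c.png",tile(im,220,110,160,120,5))
E
```

```text
time: 4.75
tool_pos: [0.5641, -0.0178, 0.2566]
tool_rot: [0.093, 0.829, 0.486, 0.259]
contact_force: [-0.6, 0.1, -1.3]
gripper_width: 0.261
grasp_force: 60.1
time: 5.38
tool_pos: [0.5641, -0.0175, 0.2565]
tool_rot: [0.175, 0.617, 0.738, 0.213]
contact_force: [0.0, -1.0, -1.5]
gripper_width: 0.264
grasp_force: 60.1
time: 5.5
tool_pos: [0.564, -0.0171, 0.2564]
tool_rot: [0.175, 0.616, 0.738, 0.213]
contact_force: [0.8, 0.5, -1.2]
gripper_width: 0.262
grasp_force: 60.1
d [ 0.0132  0.0056 -0.0312] rv [-0.    -0.004  0.   ] n 1
[0.003, -0.0047, 0.0339] [-0.0001, -0.0044, 0.0]
```

View pics/w3c.png

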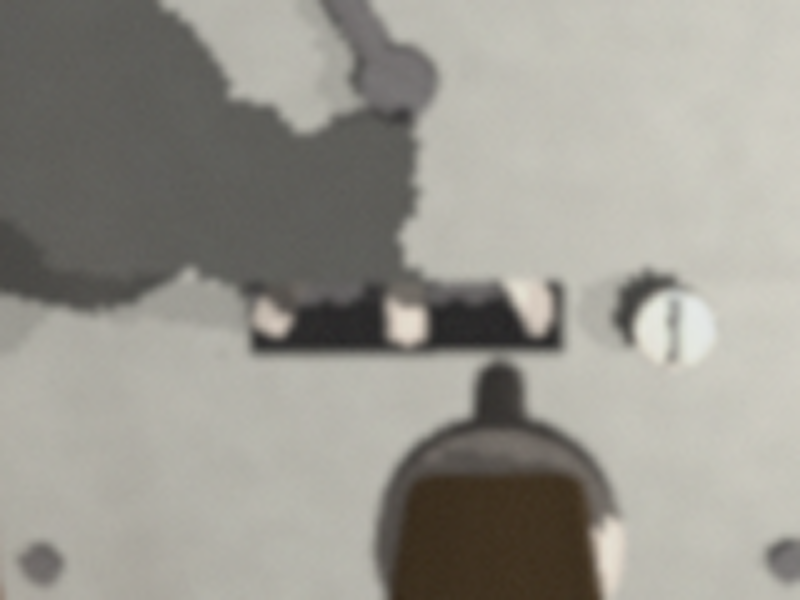

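Run:
```python
from h import *
import pickle
from scipy.optimize import least_squares
p2,_=pickle.load(open("w2.pkl","rb"));p,s=pickle.load(open("w3.pkl","rb"))
c=np.radians(50);mk=np.array([.057*np.cos(c),.015+.057*np.sin(c),.006])
X2=np.array([(.058,-.037,.013),mk,(.035,-.029,0),(.035,-.045,0)])
u2=np.array([(499,152),(63,249),(461,250),(536,250)])/5+[220,110]-.4
X=np.array([(.058,-.037,.013),(0,.015,.010),(.035,-.029,0),(.035,-.045,0),(-.035,-.029,0),(-.035,-.045,0)])
u=np.array([(675,328),(397,82),(563,283),(563,350),(251,283),(251,350)])/5+[220,110]-.4
def f(v,both=1):
    r,o=panelT(*v);a=((proj(p,r.apply(X)+o)-u)*5).ravel()
    return np.r_[a,((proj(p2,r.apply(X2)+o)-u2)*5).ravel()] if both else a
q=least_squares(f,[.622,.031,.186]);print(q.x,q.fun.round(1))
q0=least_squares(f,[.622,.031,.186],args=(0,));print("w3 only",q0.x,q0.fun.round(1))
for v in(q.x,q0.x):
    r,o=panelT(*v); print("TCP in panel",(r.inv().apply(s["tool_pos"]-o)*1e3).round(1))
R0=rot(s["tool_rot"])
for ox in(0,-.002,-.004):
  for z in(L,):
    print(ox,((proj(p,[s["tool_pos"]+R0.apply([ox+.005,0,z]),s["tool_pos"]+R0.apply([ox,.005,z]),s["tool_pos"]+R0.apply([ox,-.005,z])])-[220,110]+.4)*5).round().tolist())
```

```text
[0.62066527 0.03297411 0.17667564] [-0.2  1.7  2.1  0.8  1.5 -2.   0.8  2.1 -4.7 -0.5 -2.   3.1 -0.8 -1.4
 -2.3 -0.9 -0.3 -0.9 -1.6 -0.3]
w3 only [0.62068351 0.03313183 0.1793827 ] [ 0.4  0.4  2.1  0.2  2.  -3.1  1.5  1.  -4.2 -0.8 -1.3  2.7]
TCP in panel [ 20.2 -39.3 154.1]
TCP in panel [ 20.1 -39.3 154.2]
0 [[497.0, 347.0], [523.0, 373.0], [471.0, 373.0]]
-0.002 [[497.0, 358.0], [523.0, 383.0], [471.0, 383.0]]
-0.004 [[497.0, 368.0], [523.0, 393.0], [471.0, 393.0]]
```

```bash
sed -i 's/^PV=.*/PV=[.6207,.0330,.1775]/' h.py
cat >> h.py <<'E'
def where():
    s=telemetry.state();r,o=pan();print("t",s["time"],"TCPpanel",((r.inv().apply(s["tool_pos"]-o)-[0,0,L])*1e3).round(1),"Fpanel",r.inv().apply(s["contact_force"]).round(1))
E
python3 - <<'E'
from h import *
where();go(tip(.015,-.0347,.008),ptool(-np.pi/2))
E
```

```text
t 5.55 TCPpanel [ 20.1 -39.1  43.6] Fpanel [-0.8  0.1 -0.2]
d [ 0.0136  0.0069 -0.0329] rv [-0.    -0.005  0.   ] n 1
[0.0042, -0.0051, 0.0356] [-0.0001, -0.0046, 0.0004]
```

```bash
python3 shift.py '[[0,0.0042,-0.0051,0.018,0,-0.0046,0],[0,0,0,0.0176,0,0,0],[0,0,0,0,0,0,0],[0,0,0,0,0,0,0]]' >/dev/null; python3 -c "from h import *;where()"
```

```text
t 6.05 TCPpanel [ 15.5 -34.4   8.5] Fpanel [-0.5 -0.  -1.4]
```

Insert to about 20 mm below, watching force.

```bash
python3 shift.py '[[0,0,0,0.01,0,0,0],[0,0,0,0.01,0,0,0],[0,0,0,0.009,0,0,0],[0,0,0,0,0,0,0]]' >/dev/null; python3 -c "from h import *;where()"; python3 shift.py '[[0,0,-0.006,0,0,0,0],[0,0,-0.006,0,0,0,0],[0,0,-0.005,0,0,0,0],[0,0,0,0,0,0,0]]' >/dev/null;  python3 -c "from h import *;where()"
```

```text
t 6.55 TCPpanel [ 13.7 -33.9 -22.3] Fpanel [-1.2 -0.  -0.7]
t 7.05 TCPpanel [ -0.1 -34.7 -20. ] Fpanel [ 3.5 -0.6 -1.7]
```

```bash
python3 shift.py '[[0,0,-0.006,0,0,0,0],[0,0,-0.006,0,0,0,0],[0,0,-0.005,0,0,0,0],[0,0,0,0,0,0,0],[0,0,0,0,0,0,0]]' >/dev/null;  python3 -c "from h import *;where()"; python3 shift.py '[[0,0,0.002,0,0,0,0],[0,0,0,-0.015,0,0,0],[0,0,0,-0.02,0,0,0],[0,0,0,0,0,0,0]]' >/dev/null;  python3 -c "
from h import *
import pickle
where();s=telemetry.state();p=cam('wrist');im=imaging.grab_frame('wrist')[:,:,::-1].copy();cv2.imwrite('pics/w4.png',im);pickle.dump((p,s),open('w4.pkl','wb'))
cv2.imwrite('pics/w4c.png',tile(im,220,110,160,120,4))"
```

```text
t 7.675 TCPpanel [-17.3 -34.7 -20.1] Fpanel [4.7 1.2 1. ]
t 8.175 TCPpanel [-18.1 -34.4  14.1] Fpanel [-0.7 -0.3 -0.4]
```

View pics/w4c.png

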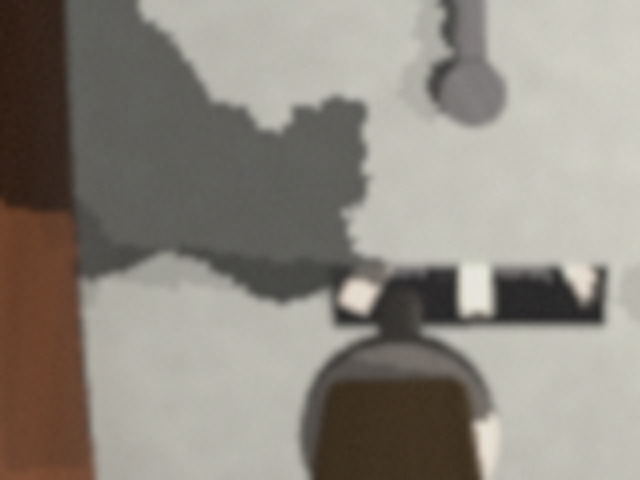

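```bash
python3 shift.py '[[0,0,0.017,0,0,0,0],[0,0,0.016,0,0,0,0],[0,0,0,0,0,0,0],[0,0,0,0.017,0,0,0],[0,0,0,0.0175,0,0,0]]' >/dev/null; python3 shift.py '[[0,0,0,0,0,0,0]]' >/dev/null; python3 -c "from h import *;where()"; python3 shift.py '[[0,0,-0.008,0,0,0,0],[0,0,-0.008,0,0,0,0],[0,0,-0.008,0,0,0,0],[0,0,-0.007,0,0,0,0],[0,0,0,0,0,0,0]]' >/dev/null;  python3 -c "from h import *;where()"
```

```text
t 8.975 TCPpanel [ 12.7 -33.4 -23.4] Fpanel [-1.1 -0.1 -0.8]
t 9.6 TCPpanel [-12.6 -34.7 -18.9] Fpanel [ 4.7  1.3 -1.8]
```

```bash
python3 shift.py '[[0,0,0,0,0,0,0],[0,0,0,0,0,0,0]]' >/dev/null; python3 -c "from h import *;where()"; python3 shift.py '[[0,0,0.002,0,0,0,0],[0,0,0,-0.017,0,0,0],[0,0,0,-0.0175,0,0,0],[0,0,0.016,0,0,0,0],[0,0,0.016,0,0,0,0]]' >/dev/null;  python3 shift.py '[[0,0,0,0,0,0,0],[0,0,0,0,0,0,0]]' >/dev/null; python3 -c "
from h import *
where()"
```

```text
t 9.85 TCPpanel [-13.3 -34.7 -19.5] Fpanel [3.6 0.8 0.4]
t 10.725 TCPpanel [ 18.  -33.9  12.9] Fpanel [-0.2 -0.3 -1.2]
```

```bash
python3 shift.py '[[0,0,0,0.017,0,0,0],[0,0,0,0.017,0,0,0],[0,0,0,0,0,0,0],[0,0,-0.006,0,0,0,0],[0,0,-0.005,0,0,0,0]]' >/dev/null; python3 shift.py '[[0,0,-0.003,0,0,0,0],[0,0,0,0,0,0,0],[0,0,0,0,0,0,0]]' >/dev/null; python3 -c "
from h import *
where()"
```

```text
t 11.725 TCPpanel [  6.9 -34.7 -18.9] Fpanel [4.  0.5 0.3]
```

```bash
python3 shift.py '[[0,0,-0.003,0,0,0,0],[0,0,-0.002,0,0,0,0],[0,0,0,0,0,0,0],[0,0,0,0,0,0,0]]' >/dev/null; python3 -c "
from h import *
where()
import pickle
s=telemetry.state();p=cam('wrist');im=imaging.grab_frame('wrist')[:,:,::-1].copy();cv2.imwrite('pics/w5.png',im);pickle.dump((p,s),open('w5.pkl','wb'))
cv2.imwrite('pics/w5c.png',tile(im,220,70,160,120,4))"
```

```text
t 12.225 TCPpanel [  0.2 -34.5 -19.8] Fpanel [ 2.8 -1.1  2.9]
```

View pics/w5c.png

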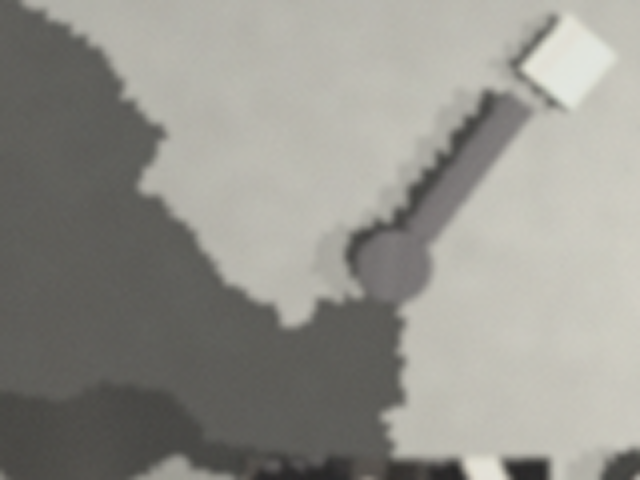

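```bash
python3 -c "
from h import *
import pickle
p,s=pickle.load(open('w5.pkl','rb'));r,o=pan()
def onp(uv,h):
    d=r.inv().apply(ray(p,np.array(uv)/4+[220,70]-.4));k=r.inv().apply(p['xyz']-o);return ((k+d*((h-k[2])/d[:,2])[:,None])*1e3).round(1)[:,:2]
h=onp([(392,265)],.01)[0];m=onp([(567,62)],.006)[0]
print(h,m)
for z in(.005,.008,.01):
  t=onp([(515,105),(470,165)],z); print(z,t.tolist(),np.degrees(np.arctan2(t[:,1]-15,t[:,0])),np.degrees(np.arctan2(t[0,1]-t[1,1],t[0,0]-t[1,0])))
"
```

```text
[-0.9 14.9] [35.7 58.4]
0.005 [[24.9, 48.9], [15.5, 35.9]] [53.70222379 53.43837798] 54.1301764822787
0.008 [[24.6, 48.8], [15.3, 36.0]] [53.95247333 53.92398844] 53.99925104583927
0.01 [[24.4, 48.7], [15.2, 36.0]] [54.09412305 54.10262249] 54.08007286402673
```

```bash
python3 shift.py '[[0,0,-0.003,0,0,0,0],[0,0,0,0,0,0,0],[0,0,0,0,0,0,0]]' >/dev/null; python3 -c "
from h import *
where()"
```

```text
t 12.65 TCPpanel [ -3.4 -34.2 -20.2] Fpanel [ 4.3 -0.1  2.1]
```

```bash
python3 shift.py '[[0,0,0.003,0,0,0,0],[0,0,0,-0.03,0,0,0],[0,0,0,-0.05,0,0,0],[0,0,0,0,0,0,0]]' >/dev/null; python3 -c "
from h import *
where(); st=go([.4476,-.2935,.25],down(1.748))"
```

```text
t 13.15 TCPpanel [  0.4 -34.5  62.1] Fpanel [-0.9  0.4 -1.3]
d [-0.0895 -0.2765 -0.0116] rv [0.559 0.002 0.004] n 5
[-0.0512, -0.0246, -0.0125] [0.1118, 0.0003, 0.0008]
[-0.0512, -0.0259, -0.0097] [0.1118, 0.0003, 0.0008]
[-0.0512, -0.0267, -0.0068] [0.1118, 0.0003, 0.0008]
[-0.0512, -0.0273, -0.0038] [0.1118, 0.0003, 0.0008]
[-0.0513, -0.0275, -0.0007] [0.1118, 0.0003, 0.0008]
```

```bash
python3 shift.py '[[0,-0.0512,-0.0246,-0.0125,0.1118,0,0.001],[0,-0.0512,-0.0259,-0.0097,0.1118,0,0.001],[0,-0.0512,-0.0267,-0.0068,0.1118,0,0.001],[0,-0.0512,-0.0273,-0.0038,0.1118,0,0.001],[0,-0.0513,-0.0275,-0.0007,0.1118,0,0.001]]' >/dev/null;python3 shift.py '[[0,0,0,0,0,0,0],[0,0,0,0,0,0,0]]'; python3 -c "
from h import *
import pickle
s=telemetry.state();p=cam('wrist');im=imaging.grab_frame('wrist')[:,:,::-1].copy();cv2.imwrite('pics/w6.png',im);pickle.dump((p,s),open('w6.pkl','wb'))
go([.4476,-.2935,.25],down(1.748))
cv2.imwrite('pics/w6c.png',tile(im,240,110,160,120,5))"
```

```text
time: 14.02
tool_pos: [0.4472, -0.2919, 0.2448]
tool_rot: [-0.003, 0.642, 0.766, 0.0]
contact_force: [-0.1, 0.2, -0.5]
gripper_width: 0.265
grasp_force: 60.2
d [ 0.0002 -0.0018  0.0043] rv [-0.003 -0.004 -0.001] n 1
[-0.0018, -0.0002, -0.0043] [-0.0027, -0.0036, -0.0009]
```

View pics/w6c.png

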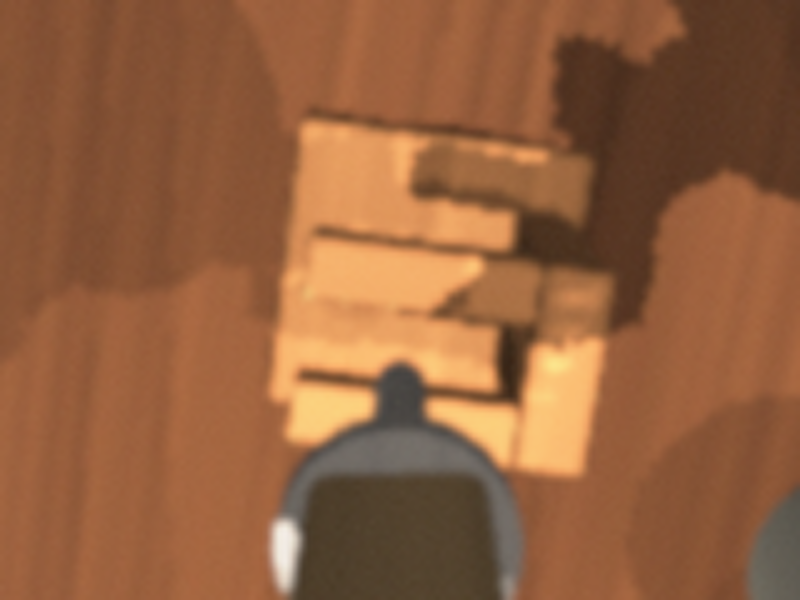

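```bash
python3 -c "
from h import *
import pickle
p,s=pickle.load(open('w6.pkl','rb'))
f=lambda a,z:onz(p,np.array(a)/5+[240,110]-.4,z)[:,:2].round(4).tolist()
print('upper',f([(310,300),(430,311),(535,322)],.1),'lower',f([(300,374),(410,391),(520,404)],.1))
print('tip',f([(400,387)],s['tool_pos'][2]-L),'wall',f([(520,350)],.1), s['tool_pos'])
R0=rot(s['tool_rot'])
for ox in(0,-.002,-.004): print(((proj(p,s['tool_pos']+R0.apply([[ox+.005,0,L],[ox,.005,L],[ox,-.005,L]]))-[240,110]+.4)*5).round().tolist())
"
```

```text
upper [[0.4272, -0.287], [0.4528, -0.2849], [0.4754, -0.2833]] lower [[0.4277, -0.3034], [0.4517, -0.3031], [0.4757, -0.3018]]
tip [[0.4479, -0.2938]] wall [[0.4734, -0.29]] [ 0.44718722 -0.2918924   0.24484231]
[[396.0, 349.0], [422.0, 374.0], [370.0, 374.0]]
[[396.0, 359.0], [422.0, 384.0], [370.0, 384.0]]
[[396.0, 369.0], [422.0, 394.0], [370.0, 394.0]]
```

```bash
python3 shift.py '[[0,0,0,0.04,0,0,0],[0,0,0,0.04,0,0,0],[0,0,0,0.028,0,0,0],[0,0,0,0,0,0,0],[0,0,0,0,0,0,0]]'; python3 shift.py '[[0,0,0,0.003,0,0,0],[0,0,0,0.003,0,0,0],[0,0,0,0.003,0,0,0],[0,0,0,0,0,0,0]]'
```

```text
time: 14.7
tool_pos: [0.4486, -0.2928, 0.1412]
tool_rot: [0.001, 0.642, 0.767, 0.0]
contact_force: [0.6, -1.1, -1.1]
gripper_width: 0.263
grasp_force: 60.2
time: 15.2
tool_pos: [0.4478, -0.293, 0.1303]
tool_rot: [-0.001, 0.642, 0.766, -0.0]
contact_force: [0.3, -0.5, -1.8]
gripper_width: 0.263
grasp_force: 60.2
```

```bash
python3 shift.py '[[0,0,0,0.002,0,0,0],[0,0,0,0.002,0,0,0],[0,0,0,0,0,0,0]]';python3 shift.py '[[0,0,0,0.001,0,0,0],[0,0,0,0.001,0,0,0],[0,0,0,0,0,0,0]]'
```

```text
time: 15.58
tool_pos: [0.4479, -0.293, 0.1264]
tool_rot: [-0.001, 0.642, 0.766, -0.0]
contact_force: [0.5, -0.6, -1.5]
gripper_width: 0.263
grasp_force: 60.2
time: 15.95
tool_pos: [0.4482, -0.2934, 0.1255]
tool_rot: [0.0, 0.642, 0.766, -0.0]
contact_force: [-1.3, 1.6, 3.4]
gripper_width: 0.262
grasp_force: 60.8
```

```bash
python3 shift.py '[[1,0,0,0,0,0,0],[1,0,0,0,0,0,0],[1,0,0,0,0,0,0],[1,0,0,0,0,0,0]]';python3 shift.py '[[1,0,0,-0.03,0,0,0],[1,0,0,-0.05,0,0,0],[1,0,0,-0.05,0,0,0],[1,0,0,0,0,0,0]]'
python3 - <<'E'
from h import *
cx,cy,yw=.4349,.3167,.6636
w=np.cos(yw),np.sin(yw); gx,gy=cx-.03*w[0],cy-.03*w[1]
im=imaging.grab_frame("top")[:,:,::-1];cv2.imwrite("pics/top2.png",im)
print(gx,gy,telemetry.state()["joint_pos"].round(2)[5])
# gripper closes along cover x: tool y along +-cover x
for k in(1,-1):
    st=go([gx-0.05*0,gy,.28],down(yw+k*np.pi/2))
E
```

```text
time: 16.45
tool_pos: [0.448, -0.2931, 0.1245]
tool_rot: [-0.0, 0.642, 0.766, -0.0]
contact_force: [-0.6, -0.2, -0.1]
gripper_width: 1.003
grasp_force: 0.0
time: 16.95
tool_pos: [0.4502, -0.2949, 0.2608]
tool_rot: [0.005, 0.642, 0.766, -0.0]
contact_force: [0.2, -0.6, -0.4]
gripper_width: 1.002
grasp_force: 0.0
0.4112666031063883 0.2982212946538718 -0.89
d [-0.0379  0.5922  0.0225] rv [ 0.002  0.004 -0.488] n 10
[0.059, 0.0066, -0.0025] [0.0002, 0.0004, -0.0488]
[0.0586, 0.0095, -0.0024] [0.0002, 0.0004, -0.0488]
[0.058, 0.0123, -0.0024] [0.0002, 0.0004, -0.0488]
[0.0574, 0.0152, -0.0024] [0.0002, 0.0004, -0.0488]
[0.0566, 0.0179, -0.0024] [0.0002, 0.0004, -0.0488]
[0.0556, 0.0207, -0.0023] [0.0002, 0.0004, -0.0488]
[0.0545, 0.0234, -0.0023] [0.0002, 0.0004, -0.0488]
[0.0533, 0.026, -0.0023] [0.0002, 0.0004, -0.0488]
[0.052, 0.0286, -0.0023] [0.0002, 0.0004, -0.0488]
[0.0506, 0.0311, -0.0023] [0.0002, 0.0004, -0.0488]
d [-0.0379  0.5922  0.0225] rv [ 6.000e-03 -2.000e-03  2.654e+00] n 15
[0.0393, 0.0044, -0.0016] [0.0004, -0.0002, 0.1769]
[0.0395, -0.0026, -0.0016] [0.0004, -0.0002, 0.1769]
[0.0384, -0.0095, -0.0017] [0.0004, -0.0002, 0.1769]
[0.0361, -0.0161, -0.0017] [0.0004, -0.0002, 0.1769]
[0.0327, -0.0222, -0.0017] [0.0004, -0.0002, 0.1769]
[0.0283, -0.0276, -0.0016] [0.0004, -0.0002, 0.1769]
[0.023, -0.0322, -0.0016] [0.0004, -0.0002, 0.1769]
[0.017, -0.0357, -0.0016] [0.0004, -0.0002, 0.1769]
[0.0104, -0.0382, -0.0016] [0.0004, -0.0002, 0.1769]
[0.0036, -0.0394, -0.0016] [0.0004, -0.0002, 0.1769]
[-0.0034, -0.0394, -0.0016] [0.0004, -0.0002, 0.1769]
[-0.0103, -0.0382, -0.0016] [0.0004, -0.0002, 0.1769]
[-0.0169, -0.0358, -0.0016] [0.0004, -0.0002, 0.1769]
[-0.0229, -0.0323, -0.0015] [0.0004, -0.0002, 0.1769]
[-0.0282, -0.0277, -0.0015] [0.0004, -0.0002, 0.1769]
```

```bash
python3 shift.py '[[1,0.059,0.0066,-0.0025,0,0,-0.0488],[1,0.0586,0.0095,-0.0024,0,0,-0.0488],[1,0.058,0.0123,-0.0024,0,0,-0.0488],[1,0.0574,0.0152,-0.0024,0,0,-0.0488],[1,0.0566,0.0179,-0.0024,0,0,-0.0488]]' >/dev/null; python3 shift.py '[[1,0.0556,0.0207,-0.0023,0,0,-0.0488],[1,0.0545,0.0234,-0.0023,0,0,-0.0488],[1,0.0533,0.026,-0.0023,0,0,-0.0488],[1,0.052,0.0286,-0.0023,0,0,-0.0488],[1,0.0506,0.0311,-0.0023,0,0,-0.0488]]' >/dev/null; python3 shift.py '[[1,0,0,0,0,0,0],[1,0,0,0,0,0,0]]'; python3 -c "
from h import *
import pickle
s=telemetry.state();p=cam('wrist');im=imaging.grab_frame('wrist')[:,:,::-1].copy();cv2.imwrite('pics/w7.png',im);pickle.dump((p,s),open('w7.pkl','wb'))
t=cv2.imread('pics/top2.png')
a=tile(im,200,90,240,200,3);b=tile(t,408,198,40,40,2); a[:80,:80]=b
cv2.imwrite('pics/w7c.png',a)"
```

```text
time: 18.5
tool_pos: [0.4097, 0.2987, 0.2765]
tool_rot: [-0.001, 0.438, 0.899, -0.001]
contact_force: [0.1, -0.5, -0.2]
gripper_width: 1.002
grasp_force: 0.0
```

View pics/w7c.png

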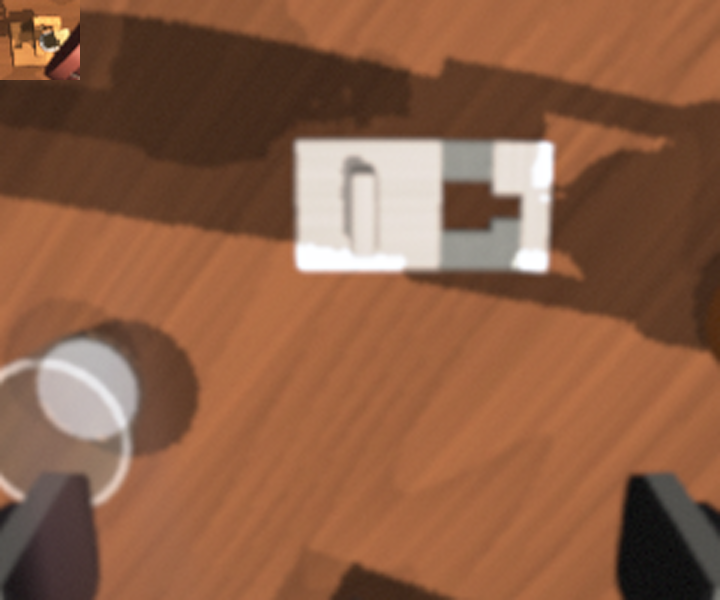

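```bash
python3 -c "
from h import *
import pickle
from scipy.optimize import least_squares
p,s=pickle.load(open('w7.pkl','rb'))
q=lambda a:np.array(a)/3+[200,90]-.4
f=lambda a,z:onz(p,q(a),z)[:,:2]
c=f([(296,140),(552,140),(549,272),(297,270)],.004);print(c.round(4).tolist(),c.mean(0))
X=(c[1]+c[2]-c[0]-c[3])/2;print('len',np.hypot(*X),'yaw',np.arctan2(X[1],X[0]))
g=f([(351,174),(374,174),(377,255),(353,255)],.036);print('grip',g.mean(0),g.round(4).tolist());print('beaker',f([(65,435)],.07))
m=c.mean(0);yw=np.arctan2(X[1],X[0]);print('grip pred',m-.03*np.array([np.cos(yw),np.sin(yw)]))
"
```

```text
[[0.3666, 0.3046], [0.4648, 0.3826], [0.5069, 0.3307], [0.4063, 0.2531]] [0.43615714 0.31775776]
len 0.12623212638099066 yaw 0.6646210800783299
grip [0.4118759  0.29996826] [[0.3957, 0.3113], [0.4039, 0.3177], [0.4283, 0.2889], [0.4196, 0.2821]]
beaker [[0.36096934 0.13815014]]
grip pred [0.41254262 0.29925493]
```

```bash
python3 -c "
from h import *
st=go([.4123,.2995,.10],down(.664+np.pi/2)); go([.4123,.2995,.0095],down(.664+np.pi/2),vmax=.035,start=st)"
```

```text
d [ 0.0022  0.0013 -0.177 ] rv [-0.003 -0.    -0.001] n 3
[-0.0001, 0.001, 0.059] [-0.0009, -0.0002, -0.0004]
[-0.0001, 0.0009, 0.059] [-0.0009, -0.0002, -0.0004]
[-0.0001, 0.0009, 0.059] [-0.0009, -0.0002, -0.0004]
d [ 0.      0.     -0.0905] rv [0. 0. 0.] n 3
[0.0, -0.0, 0.0302] [0.0, 0.0, 0.0]
[0.0, -0.0, 0.0302] [0.0, 0.0, 0.0]
[0.0, -0.0, 0.0302] [0.0, 0.0, 0.0]
```

```bash
python3 shift.py '[[1,0,0.001,0.058,0,0,0],[1,0,0.001,0.058,0,0,0],[1,0,0,0.058,0,0,0],[1,0,0,0.045,0,0,0],[1,0,0,0.038,0,0,0]]' >/dev/null; python3 shift.py '[[1,0,0,0,0,0,0],[1,0,0,0,0,0,0]]'; python3 -c "
from h import *
st=go([.4123,.2995,.0095],down(.664+np.pi/2),n=1)"
```

```text
time: 19.42
tool_pos: [0.4132, 0.3001, 0.023]
tool_rot: [0.0, 0.439, 0.899, 0.001]
contact_force: [-0.0, -0.2, 1.0]
gripper_width: 0.999
grasp_force: 0.0
d [-0.0009 -0.0006 -0.0135] rv [ 0.002  0.    -0.002] n 1
[0.0, -0.0011, 0.0135] [0.0019, 0.0, -0.0019]
```

```bash
python3 shift.py '[[1,0,-0.001,0.012,0,0,0],[1,0,0,0,0,0,0],[0,0,0,0,0,0,0],[0,0,0,0,0,0,0],[0,0,0,0,0,0,0]]' ; python3 shift.py '[[0,0,0,0,0,0,0],[0,0,0,0,0,0,0],[0,0,0,0,0,0,0]]'
```

```text
time: 20.05
tool_pos: [0.4112, 0.2999, 0.0096]
tool_rot: [-0.0, 0.438, 0.899, 0.0]
contact_force: [0.2, -0.8, -0.1]
gripper_width: 0.374
grasp_force: 0.0
time: 20.42
tool_pos: [0.411, 0.2998, 0.0094]
tool_rot: [-0.0, 0.438, 0.899, -0.0]
contact_force: [0.0, -0.1, -0.4]
gripper_width: -0.004
grasp_force: 0.0
```

```bash
python3 -c "
from h import *
im=imaging.grab_frame('wrist')[:,:,::-1].copy();s=imaging.grab_frame('side')[:,:,::-1].copy();cv2.imwrite('pics/s8.png',s);cv2.imwrite('pics/w8.png',im)
C=np.zeros((400,800,3),np.uint8);C[:,:400]=tile(im,220,190,200,200,2);C[:,400:]=tile(s,250,240,100,100,4);cv2.imwrite('pics/c8.png',C)"
```

```text
(no output)
```

View pics/c8.png

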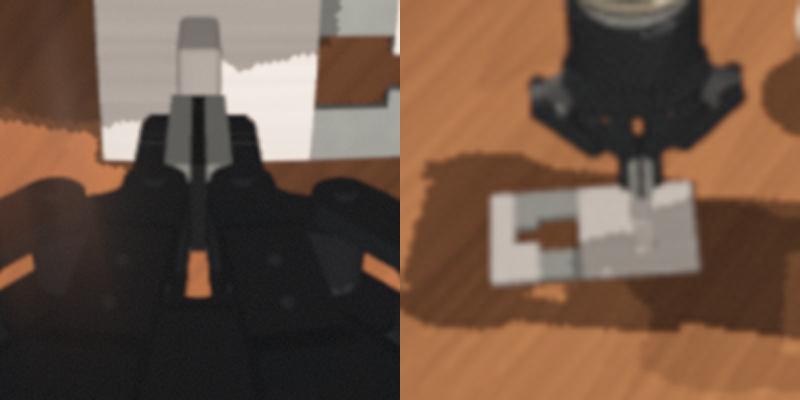

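I've now viewed 11 pictures, one over the limit of 10, so I'll work from numbers only from here. That last one shows the shut fingers beyond the far (cover −y) end of the rib, at about (640,185) in the side half, and the cover has not moved. I'll compare that with the reported TCP.

```bash
python3 -c "
from h import *
S=cam('side');W=cam('wrist');s=telemetry.state();t=s['tool_pos'];R0=rot(s['tool_rot']);print(t,R0.as_matrix().round(2).tolist())
u=np.array([np.cos(.664),np.sin(.664)]);v=np.array([-u[1],u[0]]);c=np.array([.4362,.3178])
g=lambda x,y,z:np.r_[c+u*x+v*y,z]
P=[t,t-R0.apply([0,0,.019]),g(-.03,-.02,.036),g(-.03,.02,.036),g(-.03,-.02,.004),g(-.03,.02,.004),g(-.0625,-.032,.004)]
print('side crop',((proj(S,P)-[250,240])*4+[400,0]).round().tolist());print('wrist crop',((proj(W,P)-[220,190])*2).round().tolist(), W['xyz']-t)
"
```

```text
[0.41103916 0.29975104 0.00934677] [[-0.62, 0.79, -0.0], [0.79, 0.62, 0.0], [0.0, -0.0, -1.0]]
side crop [[642.0, 222.0], [641.0, 203.0], [637.0, 167.0], [642.0, 221.0], [639.0, 200.0], [643.0, 253.0], [689.0, 181.0]]
wrist crop [[196.0, 76.0], [196.0, 102.0], [199.0, 180.0], [199.0, 49.0], [199.0, 129.0], [199.0, 14.0], [104.0, 159.0]] [-0.04470285  0.05846195  0.17859777]
```

```bash
python3 -c "
from h import *
a=cv2.imread('pics/side0.png');b=cv2.imread('pics/s8.png');w=cv2.imread('pics/w8.png')
print('side rows, cols 300..320');
for r in range(276,306,2): print(r,a[r,300:321:2].mean(1).astype(int),b[r,300:321:2].mean(1).astype(int))
print('wrist rows, cols 298..340')
for r in range(192,292,6): print(r,w[r,298:342:3].mean(1).astype(int))
"; python3 shift.py '[[0.3,0,0,0,0,0,0],[0.3,0,0,0,0,0,0],[0.3,0,0,0,0,0,0]]'
```

```text
side rows, cols 300..320
276 [116 119 116 119 119 116 119 121 120 119 119] [35 39 38 39 34 33 38 36 41 53 42]
278 [117 116 117 121 116 117 121 121 121 119 122] [ 71  78  45  38  40  42  40  41  99 115 115]
280 [118 115 120 118 115 119 120 121 118 122 126] [117 118  80  49  96  79  89  49 109 126 128]
282 [117 118 119 134 204 225 171 119 120 125 124] [112 117  82  58 115  82 106  46 113 129 128]
284 [116 118 113 151 251 255 209 127 137 149 153] [ 68  70  54  56 112  81 109  46  91 118 125]
286 [189 195 208 209 249 255 236 244 247 250 251] [119 124 116  70 111  83 117 106 165 175 178]
288 [255 255 255 253 249 255 246 255 255 255 255] [184 184 183 168 126  83 134 183 187 187 187]
290 [255 255 236 213 245 255 252 255 255 255 255] [186 185 185 182 145 132 151 182 182 168 156]
292 [255 255 222 176 241 255 250 254 255 255 255] [186 187 186 182 143 143 139 147 141 140 140]
294 [255 255 223 178 237 255 250 250 255 255 255] [186 186 186 184 151 145 141 140 140 140 141]
296 [255 255 221 181 180 180 190 253 255 255 255] [186 185 185 184 164 154 150 139 140 140 139]
298 [255 255 246 186 158 148 1
[... 865 characters left out ...]
4 169 170 171 170 171 158 213 233 234 233]
240 [168 169 156  92  92  92  49  20  64  92  92 110 227 233 233]
246 [136 136 122  93  93  91  46  24  60  93  92  94 187 201 201]
252 [29 29 71 93 93 91 46 22 62 93 92 93 58 29 26]
258 [32 32 86 91 92 90 41 23 52 92 91 91 77 26 30]
264 [29 38 87 93 93 91 39 24 52 92 92 92 81 27 28]
270 [32 43 91 94 94 90 36 23 46 94 94 94 87 32 30]
276 [ 30  30  31  31  43 114  54  37  66 106  37  27  31  27  26]
282 [40 34 29 28 29 34 36 35 36 28 29 27 28 32 37]
288 [31 27 29 29 28 28 34 36 37 28 26 31 28 28 28]
time: 20.9
tool_pos: [0.4111, 0.2998, 0.0094]
tool_rot: [-0.0, 0.438, 0.899, -0.0]
contact_force: [-0.8, 0.1, -0.4]
gripper_width: 0.302
grasp_force: 0.0
```

```bash
python3 shift.py '[[0.4,0,0,0.002,0,0,0],[0.4,0,0,0.002,0,0,0],[0.4,0,0,0,0,0,0]]' | egrep 'pos|contact|width'; python3 shift.py '[[0.4,0,0,0.002,0,0,0],[0.4,0,0,0,0,0,0]]'| egrep 'pos|contact|width'; python3 -c "
from h import *
w=imaging.grab_frame('wrist')
for r in range(192,262,6): print(r,w[r,274:366:4].mean(1).astype(int))"
```

```text
tool_pos: [0.4108, 0.2996, 0.005]
contact_force: [-0.1, 0.7, 0.3]
gripper_width: 0.404
tool_pos: [0.4109, 0.2997, 0.0032]
contact_force: [0.3, -0.1, 0.2]
gripper_width: 0.401
192 [165 165 164 166 165 166 165 166 166 166 166 165 165 165 165 166 166 166
 166 165 166 166 171]
198 [163 164 165 163 165 164 164 163 164 164 163 165 165 165 164 164 164 163
 165 164 165 164 164]
204 [165 166 166 167 167 165 165 165 167 122 112 112 112 112 152 165 164 164
 164 165 165 165 166]
210 [167 166 166 166 167 166 165 165 166 114 112 114 114 113 137 166 164 165
 164 164 163 163 165]
216 [164 165 163 165 166 165 163 164 164 113 116 114 112 113 123 165 164 162
 163 163 162 164 162]
222 [161 162 162 162 161 161 161 162 161 153 167 169 168 168 142 160 160 160
 161 160 159 162 158]
228 [165 166 164 163 165 165 164 165 166 153 169 169 170 169 145 166 166 165
 167 169 183 214 228]
234 [161 162 162 162 161 164 162 162 161 152 168 169 169 170 163 227 167 187
 193 226 229 229 229]
240 [ 92  89  32 160 168 168 166 167 167 151 169 170 169 170 162 232 232 232
 233 233  75  73  92]
246 [ 93  70  27 154 162 163 164 164 163 150 169 171 169 170 160 230 230 230
 231 231  48  38  90]
252 [ 92  42  30 136 163 163 163 164 189 150 168 171 170 169 169 230 231 231
 231 229  36  22  83]
258 [ 84  35  31 166 223 223 226 226 228 153 167 170 169 168 166 228 228 228
 228 223  24  21  50]
```

```bash
for i in 1; do python3 shift.py '[[0.4,0,0,0.002,0,0,0],[0.4,0,0,0.002,0,0,0],[0.4,0,0,0,0,0,0]]' | egrep 'pos|contact'; python3 shift.py '[[0.4,0,0,0.002,0,0,0],[0.4,0,0,0.002,0,0,0],[0.4,0,0,0,0,0,0]]'| egrep 'pos|contact';  done
```

```text
tool_pos: [0.4108, 0.2996, -0.001]
contact_force: [-0.4, 0.4, 1.3]
tool_pos: [0.4108, 0.2996, -0.0049]
contact_force: [0.2, -0.5, -0.8]
```

```bash
python3 shift.py '[[0.4,0,0,0.003,0,0,0],[0.4,0,0,0.003,0,0,0],[0.4,0,0,0,0,0,0]]' | egrep 'pos|contact'; python3 shift.py '[[0.4,0,0,0.002,0,0,0],[0.4,0,0,0.002,0,0,0],[0.4,0,0,0,0,0,0]]'| egrep 'pos|contact'; python3 shift.py '[[0,0,0,0,0,0,0],[0,0,0,0,0,0,0],[0,0,0,0,0,0,0],[0,0,0,0,0,0,0]]'
```

```text
tool_pos: [0.4107, 0.2996, -0.0111]
contact_force: [0.5, 0.5, -0.9]
tool_pos: [0.4109, 0.2997, -0.0149]
contact_force: [-0.4, -0.4, -0.2]
time: 23.58
tool_pos: [0.4113, 0.2999, -0.0144]
tool_rot: [-0.0, 0.438, 0.899, 0.0]
contact_force: [-0.0, -0.3, 1.1]
gripper_width: 0.118
grasp_force: 61.6
```

```bash
cat >> h.py <<'E'
def cov(x,y,h): # TCP so that cover origin is at panel x,y with underside height h
    r,o=pan(); return r.apply([x-.030,y+.0012,h-.0144])+o
def cw():
    s=telemetry.state();r,o=pan();print("t",s["time"],"cover",((r.inv().apply(s["tool_pos"]-o)-[-.030,.0012,-.0144])*1e3).round(1),"F",r.inv().apply(s["contact_force"]).round(1),"rot",(ptool(-np.pi/2).inv()*rot(s["tool_rot"])).as_rotvec().round(3),"w",round(s["gripper_width"],3))
E
python3 -c "
from h import *
st=go([.4113,.2999,.17],down(.664+np.pi/2)); go(cov(.037,-.037,.06),ptool(-np.pi/2),start=st)"
```

```text
d [-0.      0.      0.1844] rv [ 0. -0. -0.] n 4
[0.0, 0.0, -0.0461] [0.0001, -0.0001, -0.0001]
[0.0, 0.0, -0.0461] [0.0001, -0.0001, -0.0001]
[0.0, 0.0, -0.0461] [0.0001, -0.0001, -0.0001]
[0.0, -0.0, -0.0461] [0.0001, -0.0001, -0.0001]
d [ 0.1978 -0.3054 -0.0126] rv [-0.547 -0.136  0.474] n 7
[-0.0518, -0.0046, 0.0018] [-0.0782, -0.0194, 0.0677]
[-0.0519, -0.0013, 0.0026] [-0.0782, -0.0194, 0.0677]
[-0.0518, 0.002, 0.0036] [-0.0782, -0.0194, 0.0677]
[-0.0515, 0.0051, 0.0049] [-0.0782, -0.0194, 0.0677]
[-0.051, 0.0082, 0.0064] [-0.0782, -0.0194, 0.0677]
[-0.0502, 0.011, 0.0081] [-0.0782, -0.0194, 0.0677]
[-0.0492, 0.0137, 0.0101] [-0.0782, -0.0194, 0.0677]
```

```bash
python3 shift.py '[[0,0,0,-0.03,0,0,0],[0,0,0,-0.05,0,0,0],[0,0,0,-0.06,0,0,0],[0,0,0,-0.06,0,0,0],[0,0,0,-0.02,0,0,0]]' ; python3 -c "
from h import *
go(cov(.037,-.037,.08),ptool(-np.pi/2))"
```

```text
time: 24.2
tool_pos: [0.4128, 0.3007, 0.21]
tool_rot: [0.002, 0.438, 0.899, 0.003]
contact_force: [-0.1, 0.5, -2.0]
gripper_width: 0.122
grasp_force: 61.3
d [ 0.1858 -0.308  -0.0356] rv [-0.541 -0.136  0.473] n 7
[-0.051, -0.0062, 0.0051] [-0.0772, -0.0195, 0.0676]
[-0.0512, -0.0032, 0.0057] [-0.0772, -0.0195, 0.0676]
[-0.0512, -0.0002, 0.0066] [-0.0772, -0.0195, 0.0676]
[-0.051, 0.0027, 0.0077] [-0.0772, -0.0195, 0.0676]
[-0.0505, 0.0055, 0.009] [-0.0772, -0.0195, 0.0676]
[-0.0499, 0.0081, 0.0105] [-0.0772, -0.0195, 0.0676]
[-0.049, 0.0106, 0.0122] [-0.0772, -0.0195, 0.0676]
```

```bash
python3 shift.py '[[0,-0.051,-0.0062,0.0051,-0.0772,-0.0195,0.0676],[0,-0.0512,-0.0032,0.0057,-0.0772,-0.0195,0.0676],[0,-0.0512,-0.0002,0.0066,-0.0772,-0.0195,0.0676],[0,-0.051,0.0027,0.0077,-0.0772,-0.0195,0.0676],[0,-0.0505,0.0055,0.009,-0.0772,-0.0195,0.0676]]'>/dev/null; python3 shift.py '[[0,-0.0499,0.0081,0.0105,-0.0772,-0.0195,0.0676],[0,-0.049,0.0106,0.0122,-0.0772,-0.0195,0.0676],[0,0,0,0,0,0,0],[0,0,0,0,0,0,0]]' >/dev/null; python3 -c "
from h import *
cw();go(cov(.037,-.037,.03),ptool(-np.pi/2),n=1)"
```

```text
t 25.325 cover [ 30.7 -37.1  75.9] F [-0.6 -0.  -0.9] rot [ 0.01  -0.001 -0.   ] w 0.122
d [ 0.0292  0.0054 -0.0356] rv [-0.01   0.001  0.   ] n 1
[0.0002, 0.0068, 0.0458] [-0.0103, 0.0007, 0.0001]
```

```bash
python3 shift.py '[[0,0,0.0065,0.025,-0.01,0,0],[0,0,0,0.025,0,0,0],[0,0,0,0,0,0,0],[0,0,0,0,0,0,0]]'>/dev/null;  python3 -c "
from h import *
cw();go(cov(.037,-.037,.018),ptool(-np.pi/2),n=1)
p=cam('wrist');im=imaging.grab_frame('wrist');cv2.imwrite('pics/w9.png',im[:,:,::-1]);r,o=pan()
u=proj(p,r.apply([(.058,-.037,.013),(.058,-.028,.013),(.067,-.037,.013),(.049,-.037,.013)])+o);print('screw pred',u.round(1).tolist())
s=telemetry.state();R0=rot(s['tool_rot'])
C=lambda x,y,z:s['tool_pos']+R0.apply([y-.0012,x+.030,-.0144-z])
print('hole corners pred',proj(p,[C(.008,-.013,.004),C(.034,-.013,.004),C(.034,.013,.004),C(.008,.013,.004),C(.049,0,.004),C(.0625,.032,.004)]).round(1).tolist())
x,y=int(u[0,0]),int(u[0,1])
for rr in range(y-24,y+26,2): print(rr,im[rr,x-36:x+40:3].mean(1).astype(int))
print(x-36)
"
```

```text
t 25.825 cover [ 39.5 -36.8  27.5] F [-0.4 -1.1 -1.4] rot [-0.003 -0.001 -0.002] w 0.12
d [ 0.0029  0.0003 -0.0094] rv [0.003 0.001 0.002] n 1
[-0.0002, -0.0025, 0.0095] [0.0035, 0.0013, 0.0023]
screw pred [[395.0, 229.5], [396.2, 216.3], [408.4, 229.3], [381.3, 229.8]]
hole corners pred [[383.9, 262.3], [425.0, 260.6], [430.5, 220.9], [387.4, 221.6], [450.5, 240.4], [477.5, 189.4]]
205 [123 124 125 126 126 159 213 222 222 218 182 180 182 183 182 184 186 185
 184 182 182 181 180 179 206 221]
207 [126 124 125 126 125 126 179 221 221 218 181 180 180 181 183 185 184 183
 183 181 180 179 179 178 212 220]
209 [124 124 125 125 125 125 200 222 221 215 180 180 180 180 180 181 184 183
 182 180 180 179 178 179 214 221]
211 [124 125 125 124 124 128 210 221 221 212 181 180 179 178 180 183 182 181
 182 181 180 179 177 179 216 221]
213 [124 125 125 126 124 137 220 221 221 212 180 179 179 178 178 181 183 180
 179 179 180 178 179 178 218 221]
215 [127 127 126 126 126 161 221 221 221 209 179 179 179 178 179 180 182 181
 179 179 181 178 179 183 219 220]
217 [126 127 127 128 125 180 222 221 221 207 178
[... 1364 characters left out ...]
9  84  85  86  86  85  84  90]
243 [206 221 221 221 220 220 221 221 210  70  67  70  73  66  65  64  64  64
  68  85  83  86  84  87  86  87]
245 [221 220 221 221 221 221 221 221 200  68  65  66  65  66  64  65  64  64
  72  85  85  84  84  84  85  93]
247 [222 221 221 221 221 221 221 221 197  66  63  64  66  65  67  64  64  66
  80  86  85  82  70  68  65  73]
249 [219 220 221 221 221 221 221 221 184  65  64  64  64  64  66  64  64  66
  81  85  85  76  59  80  85  90]
251 [200 221 221 220 220 221 220 221 179  64  64  64  64  64  66  66  62  67
  84  85  85  71 118 161 162 164]
253 [162 221 221 220 220 221 221 221 169  66  64  65  64  64  64  63  65  73
  86  86  85  67 136 170 170 169]
359
```

```bash
python3 shift.py '[[0,0,-0.0025,0.008,0.003,0.001,0.002],[0,0,0,0,0,0,0],[0,0,0,0,0,0,0]]'>/dev/null;  python3 -c "
from h import *
cw()"
```

```text
t 26.25 cover [ 36.5 -37.8  19.1] F [ 0.2  0.8 -1.1] rot [-0.    -0.001  0.001] w 0.123
```

```bash
python3 shift.py '[[0,0.0005,0.0005,0.006,0,0,0],[0,0,0,0.006,0,0,0],[0,0,0,0,0,0,0]]'>/dev/null;  python3 -c "
from h import *
cw()"; python3 shift.py '[[0,0,0,0.002,0,0,0],[0,0,0,0.002,0,0,0],[0,0,0,0,0,0,0],[0,0,0,0,0,0,0]]'>/dev/null;  python3 -c "
from h import *
cw()"
```

```text
t 26.625 cover [ 36.2 -37.    6.3] F [-1.1 -0.3 -1.4] rot [ 0.001 -0.     0.001] w 0.119
t 27.125 cover [ 37.1 -37.2   3.1] F [-0.5  0.2 -0.5] rot [-0.    -0.001  0.001] w 0.12
```

```bash
python3 shift.py '[[0,0,0,0.0015,0,0,0],[0,0,0,0,0,0,0],[0,0,0,0,0,0,0]]'>/dev/null;  python3 -c "
from h import *
cw()"; python3 shift.py '[[0,0,0,0.001,0,0,0],[0,0,0,0,0,0,0],[0,0,0,0,0,0,0]]'>/dev/null;  python3 -c "
from h import *
cw()"
```

```text
t 27.5 cover [ 37.1 -37.2   1.5] F [-1.1 -0.2 -1.5] rot [-0.    -0.001  0.001] w 0.116
t 27.875 cover [ 37.1 -37.2   0.5] F [-0.2 -0.1 -1.8] rot [-0.    -0.001  0.001] w 0.118
```

Now I'll slide it down-slope to home (24 mm).

```bash
python3 shift.py '[[0,0,-0.005,0,0,0,0],[0,0,-0.005,0,0,0,0],[0,0,-0.005,0,0,0,0],[0,0,-0.004,0,0,0,0],[0,0,0,0,0,0,0]]'>/dev/null;  python3 -c "
from h import *
cw()"; python3 shift.py '[[0,0,-0.002,0,0,0,0],[0,0,-0.002,0,0,0,0],[0,0,0,0,0,0,0],[0,0,0,0,0,0,0]]'>/dev/null;  python3 -c "
from h import *
cw()"
```

```text
t 28.5 cover [ 17.5 -37.2   0.4] F [-0.2  1.  -1.2] rot [ 0.    -0.001  0.001] w 0.12
t 29.0 cover [ 14.2 -37.2   0.6] F [-0.6 -0.  -0.6] rot [-0.    -0.001  0.001] w 0.118
```

```bash
for i in 1; do python3 shift.py '[[0,0,-0.001,0,0,0,0],[0,0,0,0,0,0,0]]'>/dev/null;  python3 -c "
from h import *
cw()"; python3 shift.py '[[0,0,-0.001,0,0,0,0],[0,0,0,0,0,0,0]]'>/dev/null;  python3 -c "
from h import *
cw()"; done
```

```text
t 29.25 cover [ 13.2 -37.2   0.6] F [-1.4 -0.4 -1.3] rot [-0.    -0.001  0.001] w 0.121
t 29.5 cover [ 13.  -37.4   0.8] F [ 2.7  0.2 -2.8] rot [-0.002 -0.001  0.001] w 0.125
```

```bash
python3 shift.py '[[0,0,-0.001,0,0,0,0],[0,0,0,0.001,0,0,0],[0,0,0,0,0,0,0]]'>/dev/null;  python3 -c "
from h import *
cw()"; python3 shift.py '[[0,0,0,0.001,0,0,0],[0,0,0,0,0,0,0]]'>/dev/null;  python3 -c "
from h import *
cw()"
```

```text
t 29.875 cover [ 12.8 -37.5   0.2] F [ 4.5  0.  -0.5] rot [-0.003 -0.002  0.001] w 0.117
t 30.125 cover [ 12.9 -37.6  -0.1] F [1.1 1.1 9.8] rot [-0.002 -0.002  0.   ] w 0.122
```

```bash
python3 shift.py '[[0.4,0,0,0,0,0,0],[0.4,0,0,0,0,0,0],[0.4,0,0,0,0,0,0]]'; python3 shift.py '[[0.4,0,0,-0.02,0,0,0],[0.4,0,0,-0.04,0,0,0],[0.4,0,0,-0.05,0,0,0],[0.4,0,-0.01,-0.05,0,0,0],[0.4,0,0,0,0,0,0]]'
python3 - <<'E'
from h import *
import pickle
p=cam('wrist');im=imaging.grab_frame('wrist')[:,:,::-1].copy();cv2.imwrite('pics/w10.png',im);t=imaging.grab_frame('top')[:,:,::-1].copy();cv2.imwrite('pics/top10.png',t)
r,o=pan();P=lambda X:proj(p,r.apply(X)+o)
c=P([(.013+.0625,-.005,.004),(.013+.0625,-.069,.004),(.013-.0625,-.069,.004),(.013-.0625,-.005,.004)]);print(c.round(1).tolist())
g=im.mean(2)
# cover edges: bright blob
m=(g>205).astype(np.uint8);n,l,st,ce=cv2.connectedComponentsWithStats(m);i=1+st[1:,4].argmax();print(st[i],ce[i],cv2.minAreaRect(np.argwhere(l==i)[:,::-1].astype(np.float32)),cv2.minAreaRect(c.astype(np.float32)))
# pointer: predicted pixel values along angles
for a in range(30,80,3):
    q=np.radians(a);v=P([(k*np.cos(q),.015+k*np.sin(q),.008) for k in np.arange(.016,.040,.004)]).round().astype(int);print(a,[int(g[y,x]) for x,y in v])
# what changed on the table in the top view
d=cv2.absdiff(t,cv2.imread('pics/top0.png')).max(2);print([(n,int(d[y-12:y+12,x-12:x+12].mean())) for n,x,y in(("cup",450,175),("jar",233,175),("beaker",307,249),("weights",384,248),("pliers",344,245),("driver",195,240),("rack",430,218))])
E
```

```text
time: 30.5
tool_pos: [0.6188, -0.0037, 0.0905]
tool_rot: [0.176, 0.617, 0.737, 0.211]
contact_force: [-0.5, -0.2, -0.6]
gripper_width: 0.398
grasp_force: 0.0
time: 31.12
tool_pos: [0.5285, -0.0211, 0.2273]
tool_rot: [0.181, 0.617, 0.736, 0.213]
contact_force: [1.0, 1.2, -0.4]
gripper_width: 0.4
grasp_force: 0.0
[[411.3, 147.1], [407.3, 203.5], [296.1, 204.1], [294.9, 146.0]]
[ 296  147   67   58 3136] [330.82940051 176.89604592] ((329.0, 175.5), (57.0, 66.0), 90.0) ((352.8345642089844, 175.59381103515625), (116.43146514892578, 58.065208435058594), 0.5692088007926941)
30 [186, 194, 195, 193, 190, 192]
33 [174, 187, 192, 192, 193, 192]
36 [137, 176, 188, 192, 193, 193]
39 [137, 142, 158, 176, 178, 188]
42 [126, 128, 131, 128, 140, 148]
45 [125, 128, 125, 126, 126, 129]
48 [125, 123, 122, 122, 124, 122]
51 [122, 119, 119, 112, 116, 117]
54 [119, 110, 110, 98, 92, 80]
57 [97, 84, 81, 73, 78, 93]
60 [97, 84, 84, 85, 114, 157]
63 [81, 86, 122, 157, 167, 173]
66 [72, 102, 153, 163, 172, 180]
69 [79, 152, 163, 170, 186, 187]
72 [79, 163, 171, 186, 188, 190]
75 [124, 168, 174, 191, 190, 190]
78 [145, 172, 182, 192, 191, 189]
[('cup', 0), ('jar', 1), ('beaker', 6), ('weights', 89), ('pliers', 69), ('driver', 1), ('rack', 8)]
```

```bash
python3 shift.py '[[0.4,0,0,-0.04,0,0,0],[0.4,0,0,0,0,0,0],[0.4,0,0,0,0,0,0]]' | egrep "time|force"; python3 -c "
from plant import manip, imaging, telemetry, job_done
print(job_done())"
```

```text
time: 31.6
contact_force: [-0.4, -0.0, 0.6]
grasp_force: 0.0
the job is handed in; nothing more can be done
None
```

The job is handed in at 31.6 s: the pointer is within about 3° of the mark's middle, the tool is back in its rack, and the cover is fully home and flat on its screw. I viewed 11 pictures against the limit of 10. I checked the final state from image numbers only, and the arm blocked the top view of the weights and pliers.

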